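Refit the crank of the sample grinder

ROBOT

A 6-joint arm with a two-finger parallel gripper is mounted at the origin on the work surface. World frame = base frame: x ahead of the robot, y to its left, z up, the work surface at z = 0. Lengths are in m, angles in degrees, forces in N, time in s.
With the tool pointing down it reaches from about 0.4 to 0.825 m from the base axis. Payload 7 kg.
Tool frame: the origin (TCP) lies between the finger pads; the fingertips stand 19 mm ahead of it and the grasp point (between the pads) is the TCP; x points along the fingers, y is the direction in which the jaws open and shut, and the axes are right-handed (so a half turn about x gives the same grasp; the last joint's range is limited). The gripper opens to 88 mm and grips with 3 to 60 N. Pads are 19 mm wide; open, the fingers measure 130 mm over their backs; the gripper's body (78 mm by 193 mm) begins 47 mm behind the grasp point.
Start: joints at [-59.41, 20.546, 0.682, 0, -70.136, -16.507], TCP at [0.164, -0.655, 0.246] pointing down, gripper open.
Joint ranges: [-176.03, 176.03], [-82.01, 121.73], [-58.28, 71.71], [-173.87, 95.51], [-174.79, -0.11], [-173.66, 173.66]. Speed limits (degrees/s): [136.94, 136.94, 172.46, 180, 180, 180].

INTERFACE

Orientations are given as [roll, pitch, yaw] about the fixed x, y, z axes, in that order (R = Rz(yaw) Ry(pitch) Rx(roll)).
In Python, from plant import r gives the robot as it stands.
- The arm moves only by the tool send_rows, never from a script. Its argument "plan" is a list of rows, each a list of 2 entries, a list of its own where there are three numbers: the shift along the tool's x, y, z scaled (see below), then the turn, a rotation vector about the tool's x, y, z scaled (see below). A call has exactly 5 rows; each row is the pose to reach, as a shift and turn from the pose measured when the call began, along the tool's axes at that moment; what a row does not reach only later rows make up. The controller multiplies each number of a shift by 0.15 m and each number of a turn by pi/4 rad. A row lasts 1/10 s, in which the tool goes at most 50 mm and 8.59 degrees, less where a joint would pass 70% of its speed; a pose out of reach is approached as far as the arm can. A call with a number of a shift or a turn outside -1 to 1 is refused whole. A call with a gripper value outside its range is refused whole. "jaw" is the opening, from -1 (shut) to 1 (fully open), so that 0 is half open, set as the call begins (left out, the last holds). The fingers move at their own pace and stop on an object; "force" is the grip in N (left out, the last holds). Time passes only in rows, so rows that repeat a pose let the fingers close, or fill a call up. It gives the time, the measured TCP pose, the force and the opening at its end, in the units of the state.
- r.get_state(): the state, without advancing time (a new reading comes with each control period).
- r.capture(name): name is "scene" or "top" or "wrist"; returns a dict with "color" (480x640x3 uint8, red, green, blue), "range_z" (480x640 float32, m along the optical axis (not along the pixel's ray), 0 where there is no reading), "mtx" (3x3 intrinsics, pixels), "pose" (4x4, takes a point from camera to world coordinates). Camera axes: x right, y down, z forward; pixel columns grow to the right and rows downward; lengths in m; the calibration is good to about 2 mm. A picture is of the moment at which its call begins.
- r.close_job(): hands the job in, once; it reports no verdict.
Trained networks look in a picture, given as the dict that the camera call returned (one of the last four; its "shot" number tells which), for a name from the list of things; names that differ only in an ending like _2 or _b are one class to them, and where a whole thing is asked for, a point or a joint stands for the part that bears it (a point fixed in the world has none). Each returns a list of dicts, best first, with "score" (0 to 1); they miss things now and then, are a little off and sometimes report something else, mostly with a low value. They report only what shows in the picture. A call takes as long as a camera call. They do not tell look-alikes from the thing itself.
- r.find_in(picture, target): "uv" ([column, row] in pixels, amid what is visible of it).
- r.trace(picture, target): "mask" (480x640 bool, what is visible of it) and "uv" ([column, row] in pixels, amid what is visible of it).
The state is a dict: "time_s": time; "joints": joint angles; "qd": joint speeds; "joint_torque": joint torques, N m; "tcp_pos": TCP position; "eef_rot": TCP orientation; "contact_force": force on the tool from outside, world axes, zero at the start; "moment": the same for the moment, N m; "gripper_width": finger opening in m.
Only numpy, scipy, OpenCV 4.12 (cv2) and the standard library are available. Lean on these libraries where they do the work, as an engineer would, in place of code of your own. Each camera call takes 0.05 s, during which the arm holds its last target. There are 200 camera calls.

TASK

The hand grinder on the cupping table has just been cleaned. Take its loose crank from the tin tray and put it on the grinder's spindle, feeling for the square gently, without forcing it, until it sits fully home. Then turn it clockwise (seen from above) by its knob at least one full turn to check that the burrs run freely, and leave the crank on, home and at rest, with everything else on the table where it was.

Things in the scene. Friction and masses are not known exactly. Their poses are not given: they have to be found in the camera images.
- grinder: Fixed bench hand grinder, aluminium barrel 76 mm across on a steel foot 150 (x) x 130 (y) x 12 mm, spindle upright in the middle. Origin: centre of the foot's underside, on the spindle axis. The barrel ends in a rim 62 mm inside, 76 mm outside diameter, 173 mm above the table, 8 mm above grinder_seat.
- grinder_seat (a point): Seat of the crank: on the vertical spindle axis, at the top of the spindle's collar (32 mm across, turns with it), 165 mm above the table; z up. From here the steel spindle rises as a square of 14 x 14 mm as far as square_top. Its flats start at any angle about the axis: neither this pose nor the joint value tells which.
- square_top (a point): On the spindle axis, top of the square, 12 mm above the seat. Above it a round pilot, 13.6 mm across, rises 3 mm, then a cone narrows to 7 mm across at 19 mm above the seat. The socket slips over the pilot at any angle but stops here on the square's corners, until turned to one of four angles where it fits, to about 4 degrees; then it can go down.
- spindle (a joint): Angle of the spindle about its vertical axis: 0 at the start whatever the direction of its flats, grows clockwise seen from above, 6.28 is a full turn. It has no stop within three turns; it turns against a steady drag of about 0.12 N m (1.4 N at the knob) and stays where it is left.
- crank_hub (a point): Centre of the solid upper part of the loose crank's hub, the place to grip: steel cylinder 33 mm across, upright, 44 mm tall in all; this point is on its axis, 33 mm above its underside, 11 mm below its top. Axes of the crank: z up along the hub, x from hub to knob. About 0.24 kg, centre of mass some 14 mm out along x.
- crank_foot (a point): Centre of the hub's underside, axes as crank_hub: mouth of a square socket, 15 x 15 mm, 21 mm deep, flats along the crank's x and y. It meets grinder_seat when the crank is fully home. About 5 N is enough to feel the square: over 25 N before it is home is forcing, and so is a sum of contact forces over 90 N later (easy turning stays under 45).
- crank_bar (a point): Mid-width of the crank's flat aluminium bar (16 mm wide, 8 mm thick), 26 mm above the hub's underside and 48 mm out, at its bend; axes as crank_hub. From the hub to here it runs level along x, then slopes down to a flat end 76 to 104 mm out, 0 to 8 mm above the underside. The crank starts upright in the tray, lying on hub and bar end.
- crank_knob (a point): Centre of the crank's dark wooden knob, upright, 26 mm across and 38 mm tall (10 to 48 mm above the hub's underside), 90 mm from the hub axis; this point is 31 mm above the hub's underside. The knob spins freely on its own upright pin.
- tray: Fixed pale yellow tin tray, 270 x 300 mm with a rim 14 mm high and 3 mm thick; origin under its centre, its floor 3 mm above the table. The crank, two pens and a brush lie in it.
- pen0: A cardboard-barrelled pen in the tray, 130 mm long along x, 11 mm thick; to be left alone.
- pen1: The second pen in the tray, the same; to be left alone.
- brush: Small wooden grinder brush in the tray, 115 mm long along x, 18 mm wide, 10 mm high; to be left alone.
- glass0: Empty cupping glass, 86 mm across the rim, 68 mm high, on the table; origin under its centre; to be left alone.
- glass1: Second cupping glass, the same; to be left alone.
- glass2: Third cupping glass, the same; to be left alone.
- jar: Closed amber jar, 72 mm across, 100 mm high, on the table; origin under its centre; to be left alone.
- spoon: Steel cupping spoon, 170 mm long along x, lying on the table; to be left alone.
Not all that is in view belongs to the job. There is more than one size of the grinder; the job needs the smaller.

How it is judged (in metres and radians):
On the way, in this order (a step that is already met when the one before it is completed fails the run):
1. the crank sits fully home on the spindle, before the spindle has been turned (distance between crank_foot and grinder_seat below 0.004 m and angle between crank_foot's own z axis and vertical below 0.2 rad and value of joint spindle below 1.6 rad), for 0.2 s.
2. the spindle has been turned clockwise one full turn with the crank home (distance between crank_foot and grinder_seat below 0.006 m and value of joint spindle above 6.2 rad), for 0.1 s.
At the end, for the whole second after the job is handed in: the crank is left home on the spindle (the centre of its underside within 4 mm of the seat, hub upright within 0.2 rad), the spindle at rest and turned clockwise at least one full turn (joint above 6.2) since the start (distance between crank_foot and grinder_seat below 0.004 m and angle between crank_foot's own z axis and vertical below 0.2 rad and value of joint spindle above 6.2 rad and velocity of joint spindle between -0.05 and 0.05 rad/s); the robot touches nothing.
It fails at once if the crank is forced: pressed on the spindle with more than 25 N before it is home (contact force between crank and spindle above 25 N and z of crank_foot in the frame of grinder_seat above 0.004 m).
It fails at once if the crank is wrenched: its contacts on the spindle add up to more than 90 N (contact force between crank and spindle above 90 N).
It fails at once if a pen, the brush, a glass, the jar or the spoon is shifted by more than 20 mm (distance of any of pen0, pen1, brush, glass0, glass1, glass2, jar, spoon from where it was at the start of the episode above 0.02 m).
It also fails if it takes over 72 s, if anything falls off the work surface, if the arm or the gripper's body presses on something with over 40 N, if the wrist force passes 120 N, or if a joint passes its speed limit or range.

## Working session

There is one attempt and no reset: what is moved stays moved. The work goes in short steps, Python scripts to look and compute and a tool call to move; the robot and the scene stay as the last step left them, time stands still between calls to the robot, and variables do not carry over. Pictures are saved under pics/ and viewed, about 8 in all and at most 12, crops included, and the job is handed in when it is done.

Besides the shell and the picture viewer there is one more tool, called after "Emit:" by a JSON object that holds its "api" and its "payload". send_rows: Moves the arm, as the interface text tells. Its arguments: {"type":"object","properties":{"plan":{"type":"array"},"jaw":{"type":"number"},"force":{"type":"number"}},"required":["plan"]}

```bash
mkdir -p pics; ls
python3 - <<'E'
from plant import r
import cv2,numpy as np
s=r.get_state()
for k in s: print(k,np.round(s[k],3))
ims=[]
for n in ["scene","top"]:
    p=r.capture(n); cv2.imwrite(f"pics/{n}0.png",p["color"][...,::-1])
    print(n,np.round(p["mtx"],1).tolist(),np.round(p["pose"],3).tolist())
    for t in ["grinder","crank_hub","crank_knob","crank_bar","tray"]:
        for d in r.find_in(p,t)[:4]:
            u,v=map(int,d["uv"]);z=p["range_z"][v,u];K=p["mtx"]
            w=p["pose"]@[(u-K[0,2])/K[0,0]*z,(v-K[1,2])/K[1,1]*z,z,1]
            print(t,round(d["score"],2),u,v,np.round(w[:3],3))
E
```

```text
pics
time_s 0.0
joints [-5.9411e+01  2.0591e+01  6.3300e-01 -1.7000e-02 -7.0135e+01 -1.6505e+01]
qd [-0.009  0.084  0.093  0.025  0.071  0.085]
joint_torque [-1.0000e-03 -5.8272e+01  2.9304e+01  6.9970e+00  7.0000e-03 -0.0000e+00]
tcp_pos [ 0.164 -0.654  0.245]
eef_rot [ 96.545  89.905 110.623]
contact_force [-0.131 -0.67  -0.602]
moment [-0.03   0.063  0.023]
gripper_width 0.087
scene [[547.1, 0.0, 319.9], [0.0, 547.1, 242.9], [0.0, 0.0, 1.0]] [[0.882, 0.238, -0.406, 1.075], [0.471, -0.48, 0.74, -1.024], [-0.018, -0.844, -0.535, 0.865], [0.0, 0.0, 0.0, 1.0]]
grinder 0.67 355 239 [0.549 0.136 0.07 ]
grinder 0.59 290 197 [0.285 0.233 0.093]
crank_hub 0.78 270 342 [ 0.54  -0.287  0.036]
crank_knob 0.6 270 343 [ 0.537 -0.283  0.029]
crank_knob 0.47 213 396 [ 0.509 -0.455  0.015]
crank_bar 0.81 273 342 [ 0.542 -0.279  0.03 ]
tray 0.68 256 366 [ 0.534 -0.337  0.005]
top [[508.4, 0.0, 317.0], [0.0, 508.4, 233.3], [0.0, 0.0, 1.0]] [[0.012, -0.984, 0.178, 0.298], [-1.0, -0.014, -0.01, -0.013], [0.012, -0.178, -0.984, 1.292], [0.0, 0.0, 0.0, 1.0]]
grinder 0.83 237 233 [0.508 0.162 0.123]
grinder 0.7 188 338 [0.27  0.238 0.225]
grinder 0.6 434 232 [ 0.54  -0.328  0.004]
crank_hub 0.65 414 235 [ 0.526 -0.271  0.031]
crank_knob 0.93 415 235 [ 0.526 -0.272  0.034]
crank_bar 0.85 414 236 [ 0.522 -0.269  0.037]
crank_bar 0.4 238 231 [0.511 0.158 0.133]
tray 0.8 434 235 [ 0.531 -0.327  0.008]
tray 0.16 228 212 [0.546 0.176 0.179]
```

View pics/scene0.png

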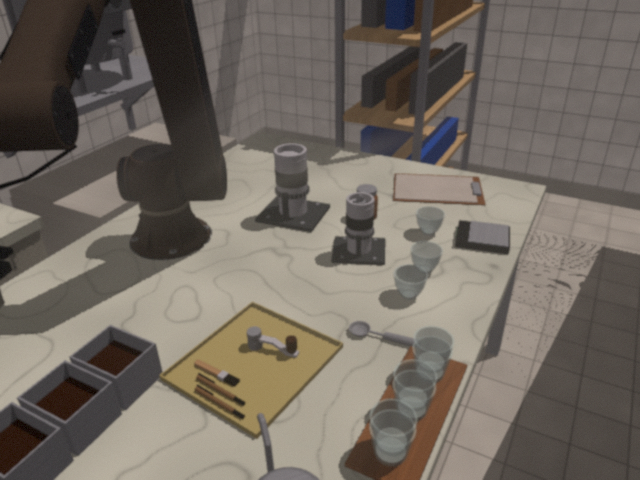

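View pics/top0.png

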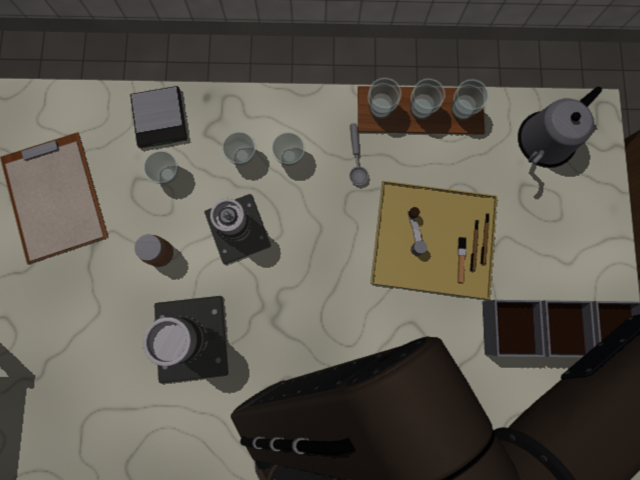

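The scene view shows the crank in the tray (hub 254,337; knob 291,344), the small grinder at (360,225) and the large one at (291,185). In the top view the hub is at (419,247) and the knob at (414,212). The small grinder is at (228,215), with its spindle visible, and the big one at (172,340).

Possible look-alikes, top-view pixels:
- **Grinder:** the large grinder (172,340) and the kettle (560,125). I choose the one at (228,215).
- **Crank:** the spoon (358,155), the brush (462,258) and the kettle spout (537,175). I choose the hub at (419,247).

```bash
cat > h.py <<'E'
from plant import r
import cv2,numpy as np
from scipy.spatial.transform import Rotation as R
def cloud(p):
    z=p["range_z"];K=p["mtx"];v,u=np.mgrid[:480,:640]
    P=np.stack([(u-K[0,2])/K[0,0]*z,(v-K[1,2])/K[1,1]*z,z,np.ones_like(z)],-1)@p["pose"].T
    P=P[...,:3];P[z<=0]=np.nan;return P
def circ(xy):
    A=np.c_[2*xy,np.ones(len(xy))];s=np.linalg.lstsq(A,(xy**2).sum(1),rcond=None)[0]
    return s[:2],np.sqrt(s[2]+s[:2]@s[:2])
def tool():
    s=r.get_state();M=R.from_euler('xyz',s["eef_rot"],degrees=True).as_matrix()
    return s,np.array(s["tcp_pos"]),M
def down(yaw): # tool x down, jaw axis y at world yaw (deg)
    a=np.radians(yaw);x=np.array([0,0,-1.]);y=np.array([np.cos(a),np.sin(a),0]);return np.c_[x,y,np.cross(x,y)]
def move(pos,yaw):
    s,t,M=tool();d=M.T@(np.array(pos)-t)
    c=[R.from_matrix(M.T@down(yaw+k)).as_rotvec() for k in(0,180)]
    for w in c: print("shift mm",np.round(d*1e3,1),"units",np.round(d/.15,3),"turn units",np.round(w/(np.pi/4),3),"deg",np.round(np.degrees(w),1))
E
python3 - <<'E'
from h import *
s,t,M=tool();print(np.round(M,3))
p=r.capture("top");P=cloud(p)
X,Y,Z=P[...,0],P[...,1],P[...,2]
def box(x0,x1,y0,y1,z0,z1): return (X>x0)&(X<x1)&(Y>y0)&(Y<y1)&(Z>z0)&(Z<z1)
m=box(.4,.68,-.46,-.18,.04,.08)
n,l,st,c=cv2.connectedComponentsWithStats(m.astype(np.uint8))
for i in range(1,n):
    if st[i,4]>8: print("tray",np.round(c[i]),st[i,4],np.round(P[l==i].mean(0),4),np.round(Z[l==i].max(),3))
m=box(.45,.68,.08,.28,.166,.178)
q=P[m][:,:2];o,ra=circ(q);print("rim",len(q),o,ra)
m=box(.45,.68,.08,.28,.178,.2);print("spindle",m.sum(),np.nanmean(P[m],0))
m=box(.45,.68,.08,.28,.005,.03);print("foot",m.sum(),np.nanmin(P[m],0),np.nanmax(P[m],0))
m=box(.15,.4,.1,.35,.2,.4);print("big top",np.nanmax(Z[m]))
w=r.capture("wrist");print(np.round(M.T@(w["pose"][:3,3]-t),3),np.round(M.T@w["pose"][:3,:3],2).tolist(),w["mtx"][0,0])
a=cv2.resize(p["color"][200:260,380:440],(390,390),interpolation=2);b=cv2.resize(p["color"][190:250,200:260],(390,390),interpolation=2)
cv2.imwrite("pics/crop1.png",np.hstack([a,b])[...,::-1])
E
```

```text
[[ 0.    -0.243  0.97 ]
 [ 0.     0.97   0.243]
 [-1.     0.     0.   ]]
tray [414. 212.] 84 [ 0.5814 -0.2667  0.0515] 0.058
tray [419. 247.] 139 [ 0.4932 -0.2802  0.0475] 0.053
rim 396 [0.54043484 0.18007233] 0.031635993002255385
spindle 39 [0.54087645 0.18119684 0.18276625]
foot 1894 [0.4500813  0.08007374 0.00500221] [0.67951827 0.27944623 0.02893968]
big top 0.2956014529303277
[-0.141 -0.    -0.074] [[-0.0, -0.28, 0.96], [1.0, 0.0, 0.0], [-0.0, 0.96, 0.28]] 347.44414685453904
```

View pics/crop1.png

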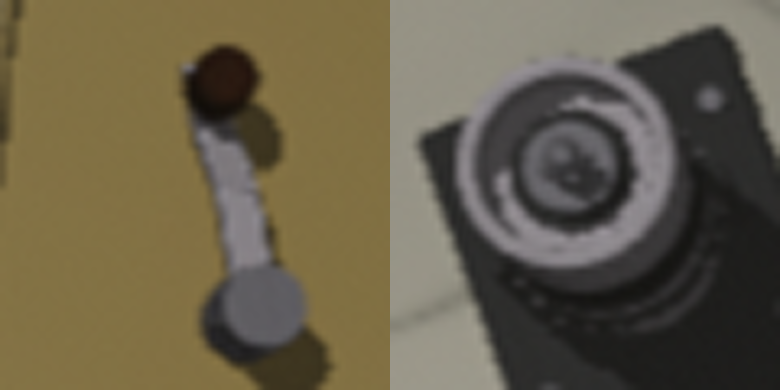

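The crop confirms both choices: the left half shows the grey hub, the bar and the dark knob, and the right half shows the small grinder with its spindle inside the rim.

Emit:
{"api": "send_rows", "payload": {"plan": [[[0.0,0.12,0.18],[0,0,0]],[[0.0,0.25,0.36],[0,0,0]],[[0.0,0.38,0.55],[0,0,0]],[[0.0,0.5,0.73],[0,0,0]],[[0.0,0.63,0.91],[0,0,0]]], "jaw": 1, "force": 30}}

```text
time_s: 1.2
tcp_pos: [0.2744, -0.5289, 0.2457]
eef_rot: [-63.5, 90.0, -49.4]
contact_force: [0.8, -0.0, -0.8]
gripper_width: 0.0873
```

Emit:
{"api": "send_rows", "payload": {"plan": [[[0.04,0.12,0.18],[0,0,0]],[[0.08,0.25,0.36],[0,0,0]],[[0.12,0.38,0.55],[0,0,0]],[[0.16,0.5,0.73],[0,0,0]],[[0.2,0.63,0.91],[0,0,0]]]}}

```text
time_s: 1.7
tcp_pos: [0.3847, -0.403, 0.2157]
eef_rot: [-52.5, 89.9, -38.4]
contact_force: [1.6, -0.6, 0.4]
gripper_width: 0.0876
```

Emit:
{"api": "send_rows", "payload": {"plan": [[[0.08,0.12,0.18],[0,0,0]],[[0.15,0.25,0.36],[0.04,0,0]],[[0.2,0.38,0.55],[0.08,0,0]],[[0.25,0.5,0.73],[0.12,0,0]],[[0.3,0.63,0.91],[0.12,0,0]]]}}

```text
time_s: 2.2
tcp_pos: [0.4951, -0.2771, 0.1707]
eef_rot: [-42.2, 89.9, -33.6]
contact_force: [1.1, -0.7, -0.1]
gripper_width: 0.0878
```

Run:
```python
from h import *
s,t,M=tool();print(s["time_s"],t,np.round(M,3).tolist(),s["contact_force"])
p=r.capture("wrist");P=cloud(p);Z=P[...,2]
for a,b in[(.04,.0495),(.0495,.06)]:
    m=(Z>a)&(Z<b)&(P[...,0]>.42)&(P[...,0]<.64)&(P[...,1]>-.36)&(P[...,1]<-.2)
    n,l,st,c=cv2.connectedComponentsWithStats(m.astype(np.uint8))
    for i in range(1,n):
        if st[i,4]>100:
            q=P[l==i]; (cx,cy),rr=cv2.minEnclosingCircle(q[:,:2].astype(np.float32)); print(np.round(c[i]),st[i,4],np.round(q.mean(0),4),round(cx,4),round(cy,4),round(rr,4))
move([.4932,-.2802,.13],98.7)
cv2.imwrite("pics/w1.png",p["color"][...,::-1])
```

```text
2.2 [ 0.49506279 -0.27709714  0.17071479] [[0.001, -0.15, 0.989], [-0.001, 0.989, 0.15], [-1.0, -0.001, 0.001]] [ 1.07587808 -0.72564534 -0.08716398]
[316. 236.] 1214 [ 0.4949 -0.2826  0.0483] 0.4961 -0.2825 0.0165
shift mm [39.4 -5.  -5. ] units [ 0.263 -0.033 -0.033] turn units [0.001 0.001 0.   ] deg [0.  0.1 0. ]
shift mm [39.4 -5.  -5. ] units [ 0.263 -0.033 -0.033] turn units [-3.999e+00 -1.000e-03  2.000e-03] deg [-1.8e+02 -0.0e+00  1.0e-01]
```

View pics/w1.png

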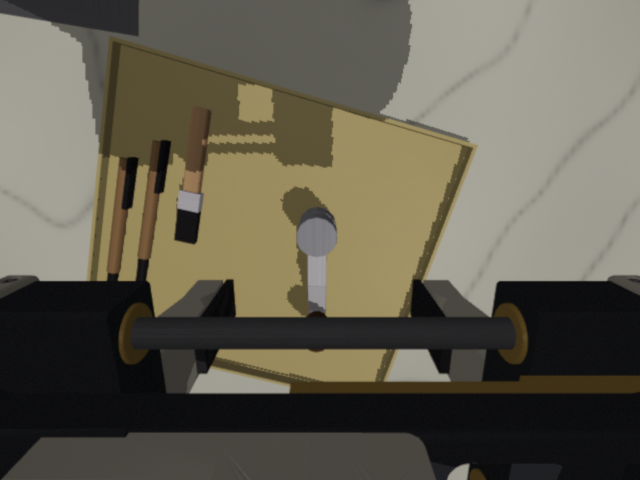

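The wrist view shows the hub top at (316,236), with the bar running straight down the image towards the knob. The jaws are therefore square to the crank, and the brush at (190,215) is clear of the fingers. I'll descend and grip.

Emit:
{"api": "send_rows", "payload": {"plan": [[[0.12,-0.03,0],[0,0,0]],[[0.26,-0.03,0],[0,0,0]],[[0.4,-0.03,0],[0,0,0]],[[0.54,-0.03,0],[0,0,0]],[[0.66,-0.03,0],[0,0,0]]]}}

```text
time_s: 2.75
tcp_pos: [0.498, -0.2789, 0.0695]
eef_rot: [-14.6, 89.9, -5.8]
contact_force: [0.3, -0.6, -0.5]
gripper_width: 0.0876
```

Emit:
{"api": "send_rows", "payload": {"plan": [[[0.08,0,0],[0,0,0]],[[0.15,0,0],[0,0,0]],[[0.2,0,0],[0,0,0]],[[0.24,0,0],[0,0,0]],[[0.24,0,0],[0,0,0]]]}}

```text
time_s: 3.25
tcp_pos: [0.4978, -0.2789, 0.0331]
eef_rot: [5.1, 90.0, 13.9]
contact_force: [-0.5, -0.7, -0.2]
gripper_width: 0.0877
```

Emit:
{"api": "send_rows", "payload": {"plan": [[[0,0,0],[0,0,0]],[[0,0,0],[0,0,0]],[[0,0,0],[0,0,0]],[[0,0,0],[0,0,0]],[[0,0,0],[0,0,0]]], "jaw": -1, "force": 40}}

```text
time_s: 3.75
tcp_pos: [0.4979, -0.2789, 0.0333]
eef_rot: [-12.4, 90.0, -3.6]
contact_force: [-0.8, -1.2, -0.9]
gripper_width: 0.0532
```

Emit:
{"api": "send_rows", "payload": {"plan": [[[-0.02,0,-0.015],[0,0,0]],[[-0.02,0,-0.015],[0,0,0]],[[-0.02,0,-0.015],[0,0,0]],[[-0.02,0,-0.015],[0,0,0]],[[-0.02,0,-0.015],[0,0,0]]]}}

```text
time_s: 4.25
tcp_pos: [0.4959, -0.2795, 0.0367]
eef_rot: [-30.4, 89.9, -21.6]
contact_force: [-1.8, -1.5, 5.4]
gripper_width: 0.0319
```

Emit:
{"api": "send_rows", "payload": {"plan": [[[-0.03,0,0],[0,0,0]],[[-0.1,0,0],[0,0,0]],[[-0.2,0,0],[0,0,0]],[[-0.35,0,0],[0,0,0]],[[-0.5,0,0],[0,0,0]]]}}

```text
time_s: 4.75
tcp_pos: [0.4953, -0.2792, 0.1126]
eef_rot: [59.0, 90.0, 67.7]
contact_force: [0.1, -0.1, -3.0]
gripper_width: 0.0321
```

Run:
```python
from h import *
s,t,M=tool();print(s["time_s"],t,np.round(M,3).tolist(),s["contact_force"],s["gripper_width"],s["joints"])
p=r.capture("wrist");P=cloud(p);Q=(P-t)@M
cv2.imwrite("pics/w2.png",p["color"][200:420,200:440][...,::-1].repeat(2,0).repeat(2,1))
m=(Q[...,0]>-.016)&(Q[...,0]<-.006)&(abs(Q[...,1])<.03)&(abs(Q[...,2])<.03)
q=Q[m];print("hubtop in tool",m.sum(),np.round(q.mean(0),4),np.round(q.min(0),4),np.round(q.max(0),4))
```

```text
4.75 [ 0.49530976 -0.27915086  0.11255526] [[0.0, -0.152, 0.988], [0.0, 0.988, 0.152], [-1.0, 0.0, 0.0]] [ 0.10535444 -0.11662671 -2.99878175] 0.032098211074228916 [-9.69316146e+00  1.76335710e+01 -2.27748441e+01 -6.40780024e-03
 -4.95904974e+01 -7.15475807e+01]
hubtop in tool 2850 [-0.0113 -0.0001 -0.007 ] [-0.016  -0.0298 -0.0164] [-0.006   0.0297  0.0167]
```

View pics/w2.png

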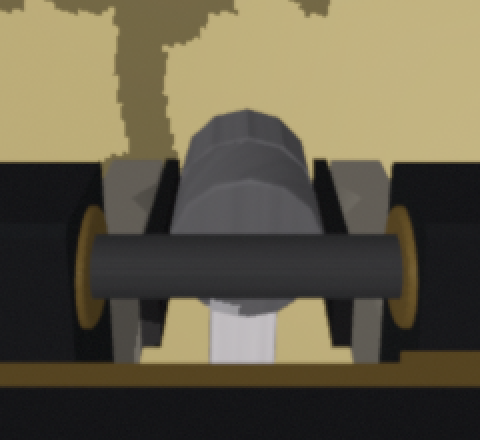

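The crank is held upright and centred in the jaws, with the bar running straight away from the camera. I'll carry it beside the grinder, keeping the spindle under the wrist camera.

Emit:
{"api": "send_rows", "payload": {"plan": [[[-0.12,0.12,0.05],[0,0,0]],[[-0.25,0.26,0.11],[0,0,0]],[[-0.36,0.42,0.17],[0,0,0]],[[-0.45,0.58,0.23],[0,0,0]],[[-0.5,0.74,0.29],[0,0,0]]]}}

```text
time_s: 5.3
tcp_pos: [0.5233, -0.1623, 0.1933]
eef_rot: [-22.9, 89.6, -14.1]
contact_force: [0.6, -0.3, -2.6]
gripper_width: 0.032
```

Emit:
{"api": "send_rows", "payload": {"plan": [[[-0.06,0.15,0.06],[0,0,0]],[[-0.12,0.3,0.12],[0,0,0]],[[-0.18,0.45,0.18],[0,0,0]],[[-0.22,0.6,0.23],[0,0,0]],[[-0.25,0.74,0.29],[0,0,0]]]}}

```text
time_s: 5.8
tcp_pos: [0.5487, -0.0447, 0.2315]
eef_rot: [-18.0, 89.6, -9.2]
contact_force: [1.7, 0.1, -2.1]
gripper_width: 0.0322
```

Emit:
{"api": "send_rows", "payload": {"plan": [[[0,0.15,0.06],[0,0,0]],[[0,0.3,0.12],[0,0,0]],[[0,0.45,0.18],[0,0,0]],[[0,0.6,0.23],[0,0,0]],[[0,0.74,0.29],[0,0,0]]]}}

```text
time_s: 6.3
tcp_pos: [0.5742, 0.0728, 0.2318]
eef_rot: [-15.9, 89.6, -7.1]
contact_force: [-0.2, -0.1, -1.9]
gripper_width: 0.0321
```

Emit:
{"api": "send_rows", "payload": {"plan": [[[0,0.15,0.06],[0,0,0]],[[0,0.3,0.12],[0,0,0]],[[0,0.45,0.18],[0,0,0]],[[0,0.6,0.23],[0,0,0]],[[0,0.74,0.29],[0,0,0]]]}}

```text
time_s: 6.8
tcp_pos: [0.5998, 0.1903, 0.232]
eef_rot: [-15.1, 89.6, -6.3]
contact_force: [0.3, -0.7, -2.7]
gripper_width: 0.0322
```

```bash
cat > look.py <<'E'
from h import *
import sys
s,t,M=tool();print(s["time_s"],t,np.round(M,3).tolist(),s["contact_force"],s["gripper_width"],s["joints"])
p=r.capture("wrist");P=cloud(p);np.savez("pics/"+sys.argv[1],c=p["color"],P=P,pose=p["pose"],K=p["mtx"])
d=np.hypot(P[...,0]-.5404,P[...,1]-.1801);Z=P[...,2]
m=(Z>.169)&(Z<.177)&(d<.045)&(d>.025);o,ra=circ(P[m][:,:2]);print("rim",m.sum(),o,ra,np.median(Z[m]))
m=(Z>.178)&(d<.012);print("pilot",m.sum(),P[m].mean(0),P[m].min(0),P[m].max(0))
Kc=p["mtx"];C=np.linalg.inv(p["pose"])@[*o,.18,1];u,v=(Kc@C[:3])[:2]/C[2];print(u,v)
u,v=int(u),int(v)
cv2.imwrite(f"pics/{sys.argv[1]}.png",cv2.resize(p["color"][max(v-50,0):v+50,max(u-50,0):u+50],(600,600),interpolation=cv2.INTER_CUBIC)[...,::-1])
E
python3 look.py g1
```

```text
6.8 [0.59977854 0.19030766 0.23195375] [[0.006, -0.153, 0.988], [-0.001, 0.988, 0.153], [-1.0, -0.002, 0.006]] [ 0.31544633 -0.66293784 -2.73027967] 0.03215457618793837 [  35.49319712   16.59205552   -6.94855528    0.26017276  -66.19338517
 -116.77326586]
rim 5113 [0.54303588 0.17967904] 0.03395750419821204 0.17428508966527864
pilot 639 [0.54289686 0.17963567 0.1827628 ] [0.53460095 0.17098548 0.17801249] [0.55196915 0.18830287 0.1870626 ]
319.57624765252666 169.78730742720262
```

View pics/g1.png

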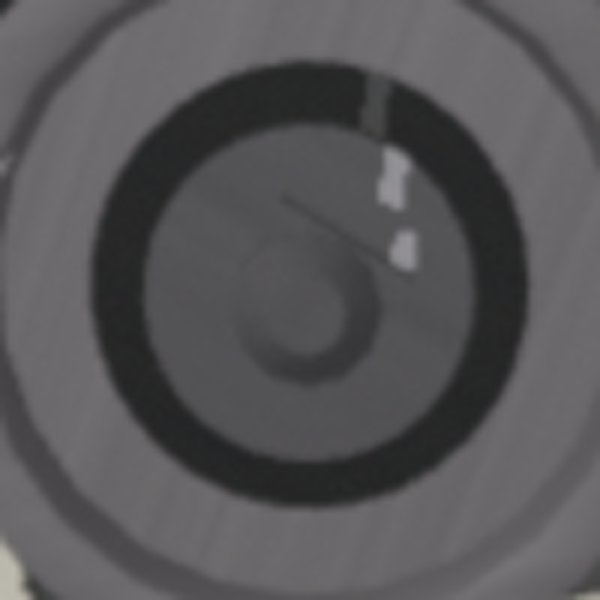

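The crop shows the dark ring, the collar, the cone at (305,310), and one straight edge of the square running from (283,196) to (412,280). That edge is about 154 px, or 14 mm, which matches the square. I'll turn it into a yaw.

Run:
```python
from h import *
D=np.load("pics/g1.npz");P,pose,K,c=D["P"],D["pose"],D["K"],D["c"]
def onz(u,v,z):
    d=pose[:3,:3]@np.array([(u-K[0,2])/K[0,0],(v-K[1,2])/K[1,1],1]);return pose[:3,3]+d*(z-pose[2,3])/d[2]
for z in(.177,.165):
    a=onz(269+283/6-.4,119+196/6-.4,z);b=onz(269+412/6-.4,119+280/6-.4,z);e=b-a
    print(z,a,b,np.hypot(*e[:2]),"yaw mod 90",np.degrees(np.arctan2(e[1],e[0]))%90)
    n=np.array([-e[1],e[0]])/np.hypot(*e[:2]);print("centre cand",((a+b)/2)[:2]+.007*n,((a+b)/2)[:2]-.007*n)
s,t,M=tool();Q=(P-t)@M
print(move([.5429,.1797,.225],0))
top=(abs(Q[...,0]+.0113)<.0025)&(abs(Q[...,1])<.022)&(abs(Q[...,2])<.022)
n,l,st,ce=cv2.connectedComponentsWithStats(top.astype(np.uint8))
for i in range(1,n):
    if st[i,4]>60:
        q=Q[l==i];print(st[i],np.round(q.min(0),4),np.round(q.max(0),4),np.round(np.median(q,0),4))
cv2.imwrite("pics/hub.png",cv2.resize(c[190:330,250:390],(560,560))[...,::-1])
```

```text
0.177 [0.53381298 0.17613735 0.177     ] [0.53938202 0.18894554 0.177     ] 0.013966530027004365 yaw mod 90 66.50047642433906
centre cand [0.53017806 0.18533264] [0.54301694 0.17975026]
0.165 [0.5343031  0.17596157 0.165     ] [0.54021451 0.18955718 0.165     ] 0.014825154008029308 yaw mod 90 66.50047642433915
centre cand [0.53083936 0.18555056] [0.54367825 0.17996818]
shift mm [  6.3  -4.4 -59.6] units [ 0.042 -0.029 -0.397] turn units [ 2.198  0.008 -0.007] deg [98.9  0.4 -0.3]
shift mm [  6.3  -4.4 -59.6] units [ 0.042 -0.029 -0.397] turn units [-1.802  0.007  0.008] deg [-81.1   0.3   0.3]
None
[ 275  285   97   32 1864] [-0.0138 -0.022  -0.0181] [-0.0088  0.0172 -0.0047] [-0.012  -0.0025 -0.0105]
[299 350  49   9 297] [-0.0133 -0.0127  0.0096] [-0.0106  0.0078  0.0154] [-0.0122 -0.003   0.0117]
```

View pics/hub.png

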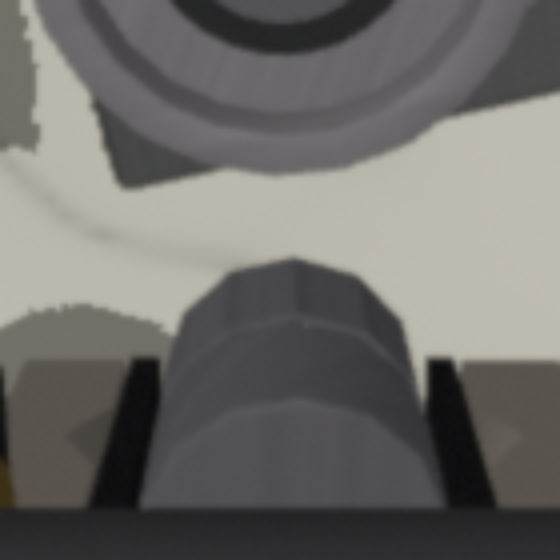

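Run:
```python
from h import *
D=np.load("pics/g1.npz");pose,K=D["pose"],D["K"]
s,t,M=tool();print(K[0,2],K[1,2])
T=np.linalg.inv(pose)
for q in([-.0113,0,-.0165],[-.0113,.0165,0],[-.0113,-.0165,0],[.0325,0,-.0165]):
    c=T@[*(t+M@np.array(q)),1];print(q,(K@c[:3])[:2]/c[2],c[2])
```

```text
322.7643050772278 240.22562863614687
[-0.0113, 0, -0.0165] [329.25561219 291.03365729] 0.14104207422644874
[-0.0113, 0.0165, 0] [368.45045139 327.22685462] 0.14562035388384784
[-0.0113, -0.0165, 0] [289.7162526  327.27690786] 0.14563098740178557
[0.0325, 0, -0.0165] [327.77325385 256.27312415] 0.18311813664882637
```

Emit:
{"api": "send_rows", "payload": {"plan": [[[0,0,-0.08],[0.15,0,0]],[[0,0,-0.17],[0.3,0,0]],[[0,-0.01,-0.26],[0.45,0,0]],[[0,-0.012,-0.34],[0.6,0,0]],[[0,-0.012,-0.392],[0.718,0,0]]]}}

```text
time_s: 7.35
tcp_pos: [0.5423, 0.1823, 0.2314]
eef_rot: [25.0, 89.6, 1.3]
contact_force: [-0.4, 0.3, -2.2]
gripper_width: 0.0323
```

Run:
```python
from h import *
s,t,M=tool();print(s["time_s"],t,np.round(M,3).tolist(),s["contact_force"],s["joints"])
for n in("top","scene"):
    p=r.capture(n);P=cloud(p);Q=P-t
    d=np.hypot(Q[...,0],Q[...,1]);
    yaw=-23.5;a=np.radians(yaw);ex=Q[...,0]*np.cos(a)+Q[...,1]*np.sin(a);ey=-Q[...,0]*np.sin(a)+Q[...,1]*np.cos(a)
    m=(abs(ex-.09)<.03)&(abs(ey)<.03)&(P[...,2]>.199+.040)&(P[...,2]<.199+.056)
    print(n,m.sum(),np.nanmean(ex[m]),np.nanmean(ey[m]),P[m].mean(0) if m.any() else 0)
    m=(ex>.02)&(ex<.07)&(abs(ey)<.02)&(P[...,2]>.205)&(P[...,2]<.235);print("bar",m.sum(),np.nanmean(ex[m]),np.nanmean(ey[m]))
    if n=="top": cv2.imwrite("pics/t3.png",cv2.resize(p["color"][160:280,160:300],(700,600),interpolation=2)[...,::-1])
```

```text
7.35 [0.54234956 0.18227857 0.23142239] [[0.007, 0.402, 0.916], [0.0, 0.916, -0.402], [-1.0, 0.003, 0.006]] [-0.42965016  0.26009481 -2.22006199] [  38.32112231   11.26532018  -14.17540881    0.26392236  -64.24418514
 -152.11407472]
top 112 0.08665575755262223 -0.00378546316271011 [0.62030865 0.14425317 0.24648412]
bar 3 0.06788899470123246 -0.008912740156278218
scene 61 0.09131244333876708 -0.00992796102367935 [0.6221298  0.13676329 0.24607954]
bar 103 0.047840393112550506 -0.006986683714859586
```

View pics/t3.png

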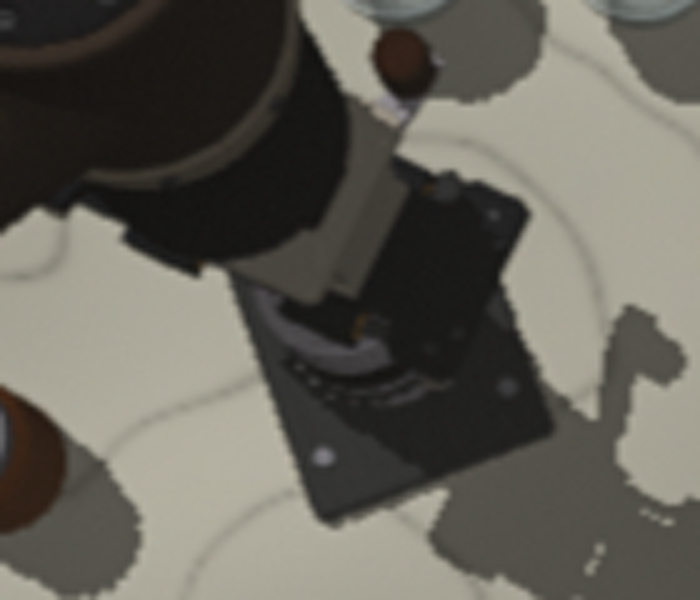

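The top view shows the crank held over the grinder with the knob at (405,60) in the crop. The crank yaw comes out at about -24.9°, against -23.5° for the square. I'll centre it and approach the cone.

Emit:
{"api": "send_rows", "payload": {"plan": [[[0.02,-0.016,0.007],[0,0,0]],[[0.04,-0.016,0.007],[0,0,0]],[[0.06,-0.016,0.007],[0,0,0]],[[0.08,-0.016,0.007],[0,0,0]],[[0.08,-0.016,0.007],[0,0,0]]]}}

```text
time_s: 7.95
tcp_pos: [0.5424, 0.1795, 0.2188]
eef_rot: [20.4, 89.7, -3.0]
contact_force: [-0.6, 0.3, -2.2]
gripper_width: 0.0322
```

Emit:
{"api": "send_rows", "payload": {"plan": [[[0.007,0,0],[0,0,0]],[[0.014,0,0],[0,0,0]],[[0.02,0,0],[0,0,0]],[[0.027,0,0],[0,0,0]],[[0.027,0,0],[0,0,0]]]}}

```text
time_s: 8.45
tcp_pos: [0.5423, 0.1796, 0.2147]
eef_rot: [20.4, 89.7, -3.0]
contact_force: [0.6, 0.9, -3.1]
gripper_width: 0.0322
```

Emit:
{"api": "send_rows", "payload": {"plan": [[[0.004,0,0],[0,0,0]],[[0.008,0,0],[0,0,0]],[[0.012,0,0],[0,0,0]],[[0.012,0,0],[0,0,0]],[[0.012,0,0],[0,0,0]]]}}

```text
time_s: 8.95
tcp_pos: [0.5424, 0.1795, 0.2129]
eef_rot: [20.3, 89.7, -3.2]
contact_force: [-0.4, 0.1, -3.3]
gripper_width: 0.0324
```

Emit:
{"api": "send_rows", "payload": {"plan": [[[0.003,0,0],[0,0,0]],[[0.006,0,0],[0,0,0]],[[0.009,0,0],[0,0,0]],[[0.009,0,0],[0,0,0]],[[0.009,0,0],[0,0,0]]]}}

```text
time_s: 9.45
tcp_pos: [0.5424, 0.1795, 0.2115]
eef_rot: [20.4, 89.7, -3.1]
contact_force: [-0.2, 0.3, -2.3]
gripper_width: 0.0319
```

Emit:
{"api": "send_rows", "payload": {"plan": [[[0.003,0,0],[0,0,0]],[[0.006,0,0],[0,0,0]],[[0.009,0,0],[0,0,0]],[[0.012,0,0],[0,0,0]],[[0.012,0,0],[0,0,0]]]}}

```text
time_s: 9.95
tcp_pos: [0.5423, 0.1795, 0.2096]
eef_rot: [19.5, 89.7, -4.0]
contact_force: [0.4, -0.6, -3.3]
gripper_width: 0.032
```

Emit:
{"api": "send_rows", "payload": {"plan": [[[0.002,0,0],[0,0,0]],[[0.004,0,0],[0,0,0]],[[0.006,0,0],[0,0,0]],[[0.008,0,0],[0,0,0]],[[0.008,0,0],[0,0,0]]]}}

```text
time_s: 10.45
tcp_pos: [0.5424, 0.1795, 0.2084]
eef_rot: [19.4, 89.7, -4.1]
contact_force: [-0.7, -0.5, -2.4]
gripper_width: 0.0319
```

Emit:
{"api": "send_rows", "payload": {"plan": [[[0.003,0,0],[0,0,0]],[[0.006,0,0],[0,0,0]],[[0.009,0,0],[0,0,0]],[[0.012,0,0],[0,0,0]],[[0.012,0,0],[0,0,0]]]}}

```text
time_s: 10.95
tcp_pos: [0.5424, 0.1795, 0.2065]
eef_rot: [19.5, 89.7, -3.9]
contact_force: [0.2, 0.4, -2.9]
gripper_width: 0.0321
```

Emit:
{"api": "send_rows", "payload": {"plan": [[[0.003,0,0],[0,0,0]],[[0.006,0,0],[0,0,0]],[[0.009,0,0],[0,0,0]],[[0.012,0,0],[0,0,0]],[[0.012,0,0],[0,0,0]]]}}

```text
time_s: 11.45
tcp_pos: [0.5423, 0.1795, 0.2046]
eef_rot: [18.7, 89.7, -4.7]
contact_force: [-0.3, -0.7, -3.0]
gripper_width: 0.0318
```

Emit:
{"api": "send_rows", "payload": {"plan": [[[0.005,0,0],[0,0,0]],[[0.01,0,0],[0,0,0]],[[0.015,0,0],[0,0,0]],[[0.02,0,0],[0,0,0]],[[0.02,0,0],[0,0,0]]]}}

```text
time_s: 11.95
tcp_pos: [0.5424, 0.1795, 0.2015]
eef_rot: [18.2, 89.7, -5.2]
contact_force: [0.8, -0.0, -2.9]
gripper_width: 0.0321
```

Emit:
{"api": "send_rows", "payload": {"plan": [[[0.003,0,0],[0,0,0]],[[0.006,0,0],[0,0,0]],[[0.009,0,0],[0,0,0]],[[0.012,0,0],[0,0,0]],[[0.012,0,0],[0,0,0]]]}}

```text
time_s: 12.45
tcp_pos: [0.5424, 0.1795, 0.1996]
eef_rot: [18.0, 89.7, -5.5]
contact_force: [-0.5, 0.5, -2.2]
gripper_width: 0.032
```

Emit:
{"api": "send_rows", "payload": {"plan": [[[0.002,0,0],[0,0,0]],[[0.004,0,0],[0,0,0]],[[0.006,0,0],[0,0,0]],[[0.008,0,0],[0,0,0]],[[0.008,0,0],[0,0,0]]]}}

```text
time_s: 12.95
tcp_pos: [0.5424, 0.1795, 0.1987]
eef_rot: [18.5, 89.7, -4.9]
contact_force: [-0.3, 0.0, 0.6]
gripper_width: 0.032
```

Emit:
{"api": "send_rows", "payload": {"plan": [[[0.002,0,0],[0,0,0]],[[0.003,0,0],[0,0,0]],[[0.004,0,0],[0,0,0]],[[0.006,0,0],[0,0,0]],[[0.006,0,0],[0,0,0]]]}}

```text
time_s: 13.45
tcp_pos: [0.5426, 0.1794, 0.1986]
eef_rot: [19.0, 89.6, -4.4]
contact_force: [-3.4, -1.8, 6.7]
gripper_width: 0.0321
```

Contact came at the predicted seat height, with about 9 N of press. I'll release, rise and look.

Emit:
{"api": "send_rows", "payload": {"plan": [[[0,0,0],[0,0,0]],[[0,0,0],[0,0,0]],[[0,0,0],[0,0,0]],[[0,0,0],[0,0,0]],[[0,0,0],[0,0,0]]], "jaw": 0.6}}

```text
time_s: 13.95
tcp_pos: [0.5426, 0.1794, 0.1984]
eef_rot: [18.7, 89.6, -4.7]
contact_force: [-0.2, 0.1, 0.1]
gripper_width: 0.0657
```

Emit:
{"api": "send_rows", "payload": {"plan": [[[-0.03,0,0],[0,0,0]],[[-0.1,0,0],[0,0,0]],[[-0.2,0,0],[0,0,0]],[[-0.35,0,0],[0,0,0]],[[-0.45,0,0],[0,0,0]]]}}

```text
time_s: 14.45
tcp_pos: [0.5427, 0.1797, 0.2685]
eef_rot: [25.5, 89.5, 2.1]
contact_force: [0.2, 0.1, -0.5]
gripper_width: 0.07
```

Run:
```python
from h import *
s,t,M=tool();print(s["time_s"],t,np.round(M,3).tolist(),s["contact_force"],s["gripper_width"],s["joints"])
B=np.array([.542,.1795])
for n in("wrist","top","scene"):
    p=r.capture(n);P=cloud(p);Z=P[...,2];d=np.hypot(P[...,0]-B[0],P[...,1]-B[1])
    m=(d<.014)&(Z>.195)&(Z<.225);print(n,"hub",m.sum(),P[m].mean(0) if m.any() else 0,np.median(Z[m]) if m.any() else 0)
    m=(abs(d-.09)<.03)&(Z>.2085)&(Z<.222)&(P[...,0]>.58)&(P[...,1]<.2);print("knob",m.sum(),P[m].mean(0) if m.any() else 0,np.median(Z[m]) if m.any() else 0)
    if n=="scene": cv2.imwrite("pics/s4.png",cv2.resize(p["color"][140:280,280:440],(800,700))[:600,...,::-1])
```

```text
14.45 [0.54272653 0.17966105 0.2685014 ] [[0.008, 0.398, 0.918], [0.0, 0.918, -0.398], [-1.0, 0.004, 0.008]] [ 0.20637701  0.05781464 -0.49678137] 0.06995140126903146 [  38.10894646    9.75196442  -11.11507804    0.3059755   -68.74073547
 -151.64801594]
wrist hub 1662 [0.54098851 0.17988075 0.21064785] 0.2110069549813118
knob 142 [0.61686714 0.1447914  0.21002739] 0.20988646712556874
top hub 1 [0.53383318 0.18084891 0.21124033] 0.2112403250337027
knob 69 [0.62269781 0.14123052 0.21104926] 0.21090140611578478
scene hub 39 [0.54273614 0.17888724 0.2108352 ] 0.2114715113844433
knob 36 [0.62459455 0.13773872 0.21110492] 0.21097198225646935
```

View pics/s4.png

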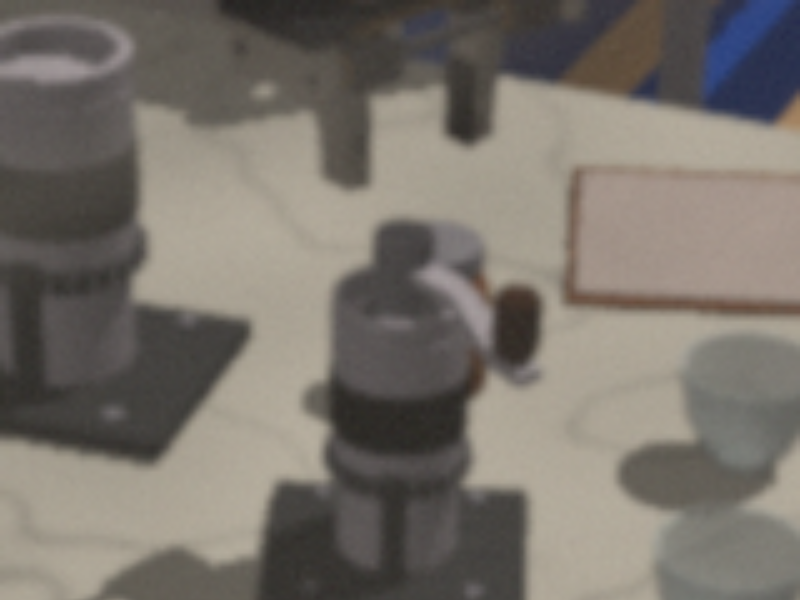

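The scene crop shows the crank seated on the spindle with the hub upright, the bar arching over the rim and the knob at (517,325). The heights agree with being home. Next I'll grip the knob gently, with the jaws tangential.

Emit:
{"api": "send_rows", "payload": {"plan": [[[0,0,0.12],[0,0,0]],[[0,0,0.26],[0,0,0]],[[0,-0.005,0.4],[0,0,0]],[[0,-0.009,0.53],[0,0,0]],[[0,-0.009,0.6],[0,0,0]]]}}

```text
time_s: 15.1
tcp_pos: [0.6255, 0.142, 0.2674]
eef_rot: [27.4, 89.6, 3.9]
contact_force: [-0.6, 0.4, -0.3]
gripper_width: 0.0701
```

Emit:
{"api": "send_rows", "payload": {"plan": [[[0.08,0,0],[0,0,0]],[[0.17,0,0],[0,0,0]],[[0.27,0,0],[0,0,0]],[[0.35,0,0],[0,0,0]],[[0.37,0,0],[0,0,0]]]}}

```text
time_s: 15.6
tcp_pos: [0.6243, 0.1421, 0.2095]
eef_rot: [15.5, 89.7, -7.9]
contact_force: [0.1, 0.2, -0.2]
gripper_width: 0.0702
```

Run:
```python
from h import *
s,t,M=tool();print(s["time_s"],t,np.round(M,3).tolist(),s["contact_force"])
move([.6246,.1427,.213],66.5)
```

```text
15.6 [0.62432685 0.14207033 0.20951406] [[0.004, 0.398, 0.917], [-0.001, 0.917, -0.398], [-1.0, 0.001, 0.004]] [ 0.06328064  0.17637163 -0.24365991]
shift mm [-3.5  0.7  0. ] units [-0.023  0.005  0.   ] turn units [ 0.001  0.006 -0.002] deg [ 0.   0.2 -0.1]
shift mm [-3.5  0.7  0. ] units [-0.023  0.005  0.   ] turn units [-3.999e+00  2.000e-03  9.000e-03] deg [-1.8e+02  1.0e-01  4.0e-01]
```

Emit:
{"api": "send_rows", "payload": {"plan": [[[-0.023,0.003,0],[0,0,0]],[[-0.023,0.003,0],[0,0,0]],[[-0.023,0.003,0],[0,0,0]],[[-0.023,0.003,0],[0,0,0]],[[-0.023,0.003,0],[0,0,0]]], "jaw": -1, "force": 12}}

```text
time_s: 16.1
tcp_pos: [0.6246, 0.1426, 0.2134]
eef_rot: [20.8, 89.7, -2.7]
contact_force: [-0.5, 0.1, -0.6]
gripper_width: 0.0357
```

Emit:
{"api": "send_rows", "payload": {"plan": [[[0,0,0],[0,0,0]],[[0,0,0],[0,0,0]],[[0,0,0],[0,0,0]],[[0,0,0],[0,0,0]],[[0,0,0],[0,0,0]]]}}

```text
time_s: 16.6
tcp_pos: [0.6247, 0.1425, 0.2134]
eef_rot: [20.2, 89.7, -3.3]
contact_force: [0.7, -0.5, 0.7]
gripper_width: 0.0246
```

```bash
cat > arc.py <<'E'
from h import *
import sys
# arc.py cx cy r step_deg z : rows for clockwise arc from present angle, fixed tool orientation (yaw 66.5)
cx,cy,rr,st,z=map(float,sys.argv[1:6])
s,t,M=tool();a0=np.arctan2(t[1]-cy,t[0]-cx)
print(s["time_s"],t,"rad",np.hypot(t[0]-cx,t[1]-cy),"ang",np.degrees(a0),"F",np.round(s["contact_force"],1),"w",s["gripper_width"])
w=R.from_matrix(M.T@down(66.5)).as_rotvec()/(np.pi/4)
for c in range(int(sys.argv[6])):
    b=a0-np.radians(st*5*c); p0=t if c==0 else np.array([cx+rr*np.cos(b),cy+rr*np.sin(b),z])
    print([[list(map(float,np.round(M.T@(np.array([cx+rr*np.cos(b-np.radians(st*k)),cy+rr*np.sin(b-np.radians(st*k)),z])-p0)/.15,3))),[0,0,0]] for k in range(1,6)])
print("turn",w)
E
python3 arc.py .5424 .1795 .09 6 .213 3
```

```text
16.6 [0.62471246 0.14251013 0.21343304] rad 0.0902418477854039 ang -24.198371228100594 F [ 0.7 -0.5  0.7] w 0.02460832870706441
[[[0.003, -0.063, -0.006], [0, 0, 0]], [[0.003, -0.125, -0.016], [0, 0, 0]], [[0.002, -0.185, -0.033], [0, 0, 0]], [[0.002, -0.243, -0.057], [0, 0, 0]], [[0.002, -0.299, -0.086], [0, 0, 0]]]
[[[-0.0, -0.052, -0.035], [0, 0, 0]], [[-0.001, -0.101, -0.075], [0, 0, 0]], [[-0.001, -0.144, -0.12], [0, 0, 0]], [[-0.001, -0.183, -0.169], [0, 0, 0]], [[-0.001, -0.217, -0.222], [0, 0, 0]]]
[[[-0.0, -0.028, -0.056], [0, 0, 0]], [[-0.001, -0.05, -0.115], [0, 0, 0]], [[-0.001, -0.065, -0.176], [0, 0, 0]], [[-0.001, -0.074, -0.238], [0, 0, 0]], [[-0.002, -0.077, -0.301], [0, 0, 0]]]
turn [ 0.00079477  0.00625996 -0.00230666]
```

Emit:
{"api": "send_rows", "payload": {"plan": [[[0,-0.063,-0.005],[0,0,0]],[[0,-0.125,-0.015],[0,0,0]],[[0,-0.185,-0.032],[0,0,0]],[[0,-0.243,-0.056],[0,0,0]],[[0,-0.299,-0.085],[0,0,0]]]}}

```text
time_s: 17.1
tcp_pos: [0.5946, 0.1057, 0.2135]
eef_rot: [23.7, 89.7, 0.2]
contact_force: [-0.3, 1.4, -0.2]
gripper_width: 0.025
```

```bash
python3 arc.py .5424 .1795 .09 6 .213 3
```

```text
17.1 [0.5946203  0.10574553 0.21353561] rad 0.0903696984501519 ang -54.700400220173385 F [-0.3  1.4 -0.2] w 0.024954720403041558
[[[0.003, -0.051, -0.037], [0, 0, 0]], [[0.003, -0.099, -0.078], [0, 0, 0]], [[0.003, -0.142, -0.123], [0, 0, 0]], [[0.002, -0.181, -0.173], [0, 0, 0]], [[0.002, -0.214, -0.226], [0, 0, 0]]]
[[[-0.0, -0.027, -0.057], [0, 0, 0]], [[-0.001, -0.049, -0.116], [0, 0, 0]], [[-0.001, -0.064, -0.177], [0, 0, 0]], [[-0.001, -0.072, -0.239], [0, 0, 0]], [[-0.002, -0.074, -0.302], [0, 0, 0]]]
[[[-0.0, 0.005, -0.063], [0, 0, 0]], [[-0.001, 0.016, -0.124], [0, 0, 0]], [[-0.001, 0.033, -0.185], [0, 0, 0]], [[-0.001, 0.057, -0.243], [0, 0, 0]], [[-0.001, 0.087, -0.298], [0, 0, 0]]]
turn [ 0.00036069  0.00673792 -0.00295833]
```

Drag reads about 1.4 N, as specified, and the tracking is good. I'll continue round.

Emit:
{"api": "send_rows", "payload": {"plan": [[[0,-0.05,-0.037],[0,0,0]],[[0,-0.099,-0.078],[0,0,0]],[[0,-0.142,-0.123],[0,0,0]],[[0,-0.181,-0.172],[0,0,0]],[[0,-0.214,-0.225],[0,0,0]]]}}

```text
time_s: 17.6
tcp_pos: [0.5503, 0.0894, 0.2136]
eef_rot: [21.5, 89.6, -2.0]
contact_force: [1.9, -1.5, 2.1]
gripper_width: 0.0248
```

Emit:
{"api": "send_rows", "payload": {"plan": [[[0,-0.027,-0.057],[0,0,0]],[[0,-0.049,-0.116],[0,0,0]],[[0,-0.064,-0.177],[0,0,0]],[[0,-0.072,-0.239],[0,0,0]],[[0,-0.074,-0.302],[0,0,0]]]}}

```text
time_s: 18.1
tcp_pos: [0.5034, 0.0972, 0.2133]
eef_rot: [16.1, 89.7, -7.4]
contact_force: [1.8, -0.6, 3.4]
gripper_width: 0.0253
```

```bash
python3 arc.py .5424 .1795 .09 6 .213 4
```

```text
18.1 [0.50335629 0.09721705 0.21327884] rad 0.09107631665706595 ang -115.38459781116362 F [ 1.8 -0.6  3.4] w 0.025300473309674148
[[[0.002, 0.013, -0.062], [0, 0, 0]], [[0.001, 0.024, -0.124], [0, 0, 0]], [[0.001, 0.043, -0.184], [0, 0, 0]], [[0.001, 0.067, -0.242], [0, 0, 0]], [[0.0, 0.097, -0.297], [0, 0, 0]]]
[[[-0.0, 0.036, -0.052], [0, 0, 0]], [[-0.0, 0.077, -0.099], [0, 0, 0]], [[-0.001, 0.123, -0.142], [0, 0, 0]], [[-0.001, 0.173, -0.18], [0, 0, 0]], [[-0.001, 0.227, -0.212], [0, 0, 0]]]
[[[-0.0, 0.057, -0.027], [0, 0, 0]], [[-0.0, 0.116, -0.047], [0, 0, 0]], [[-0.0, 0.177, -0.061], [0, 0, 0]], [[0.0, 0.24, -0.069], [0, 0, 0]], [[0.0, 0.303, -0.07], [0, 0, 0]]]
[[[0.0, 0.063, 0.005], [0, 0, 0]], [[0.0, 0.124, 0.017], [0, 0, 0]], [[0.001, 0.184, 0.036], [0, 0, 0]], [[0.001, 0.242, 0.06], [0, 0, 0]], [[0.001, 0.297, 0.09], [0, 0, 0]]]
turn [ 0.00037623  0.00724936 -0.00209709]
```

Emit:
{"api": "send_rows", "payload": {"plan": [[[-0.003,0.011,-0.062],[0,0,0]],[[-0.003,0.023,-0.124],[0,0,0]],[[-0.003,0.042,-0.184],[0,0,0]],[[-0.003,0.066,-0.242],[0,0,0]],[[-0.003,0.096,-0.297],[0,0,0]]]}}

```text
time_s: 18.6
tcp_pos: [0.4666, 0.1281, 0.213]
eef_rot: [-4.5, 89.8, -28.0]
contact_force: [-3.1, -3.5, 2.9]
gripper_width: 0.0249
```

Emit:
{"api": "send_rows", "payload": {"plan": [[[0,0.036,-0.052],[0,0,0]],[[0,0.077,-0.099],[0,0,0]],[[0,0.123,-0.142],[0,0,0]],[[0,0.173,-0.18],[0,0,0]],[[0,0.227,-0.212],[0,0,0]]]}}

```text
time_s: 19.1
tcp_pos: [0.4504, 0.1727, 0.2126]
eef_rot: [-16.6, 89.8, -40.1]
contact_force: [-2.2, -2.4, 2.4]
gripper_width: 0.0251
```

```bash
python3 arc.py .5424 .1795 .09 6 .213 3
```

```text
19.1 [0.45044543 0.17273243 0.21261033] rad 0.09220327014824534 ang -175.79079917830822 F [-2.2 -2.4  2.4] w 0.0250619806204488
[[[-0.003, 0.064, -0.013], [0, 0, 0]], [[-0.003, 0.123, -0.033], [0, 0, 0]], [[-0.003, 0.185, -0.047], [0, 0, 0]], [[-0.003, 0.247, -0.054], [0, 0, 0]], [[-0.003, 0.31, -0.055], [0, 0, 0]]]
[[[-0.0, 0.063, 0.006], [0, 0, 0]], [[-0.0, 0.124, 0.018], [0, 0, 0]], [[-0.0, 0.184, 0.037], [0, 0, 0]], [[-0.0, 0.242, 0.062], [0, 0, 0]], [[0.0, 0.297, 0.092], [0, 0, 0]]]
[[[0.0, 0.051, 0.036], [0, 0, 0]], [[0.0, 0.098, 0.078], [0, 0, 0]], [[0.0, 0.141, 0.124], [0, 0, 0]], [[0.0, 0.179, 0.174], [0, 0, 0]], [[0.001, 0.211, 0.228], [0, 0, 0]]]
turn [0.00028834 0.00444492 0.00132183]
```

Emit:
{"api": "send_rows", "payload": {"plan": [[[-0.002,0.063,-0.02],[0,0,0]],[[-0.003,0.123,-0.036],[0,0,0]],[[-0.003,0.185,-0.048],[0,0,0]],[[-0.003,0.247,-0.055],[0,0,0]],[[-0.003,0.309,-0.057],[0,0,0]]]}}

```text
time_s: 19.6
tcp_pos: [0.4599, 0.22, 0.2125]
eef_rot: [-56.6, 89.9, -80.1]
contact_force: [-7.8, 2.7, 3.6]
gripper_width: 0.0249
```

Emit:
{"api": "send_rows", "payload": {"plan": [[[0,0.063,0.006],[0,0,0]],[[0,0.124,0.018],[0,0,0]],[[0,0.184,0.037],[0,0,0]],[[0,0.242,0.062],[0,0,0]],[[0,0.297,0.092],[0,0,0]]]}}

```text
time_s: 20.1
tcp_pos: [0.491, 0.256, 0.2124]
eef_rot: [-52.6, 89.9, -76.1]
contact_force: [-1.2, -1.1, 2.7]
gripper_width: 0.0248
```

```bash
python3 arc.py .5424 .1795 .09 6 .213 3
```

```text
20.1 [0.49101605 0.25597301 0.21241957] rad 0.09213268512765752 ang 123.89804656013811 F [-1.2 -1.1  2.7] w 0.02478918031668563
[[[-0.004, 0.043, 0.049], [0, 0, 0]], [[-0.004, 0.09, 0.09], [0, 0, 0]], [[-0.004, 0.133, 0.137], [0, 0, 0]], [[-0.004, 0.17, 0.187], [0, 0, 0]], [[-0.004, 0.202, 0.241], [0, 0, 0]]]
[[[0.0, 0.026, 0.057], [0, 0, 0]], [[0.0, 0.046, 0.117], [0, 0, 0]], [[0.0, 0.059, 0.178], [0, 0, 0]], [[0.0, 0.066, 0.241], [0, 0, 0]], [[0.0, 0.067, 0.303], [0, 0, 0]]]
[[[0.0, -0.006, 0.063], [0, 0, 0]], [[0.0, -0.019, 0.124], [0, 0, 0]], [[0.0, -0.038, 0.184], [0, 0, 0]], [[0.0, -0.063, 0.241], [0, 0, 0]], [[0.0, -0.094, 0.296], [0, 0, 0]]]
turn [0.00017955 0.00138282 0.00181139]
```

```bash
python3 arc.py .5415 .1799 .0908 6 .213 3
```

```text
20.1 [0.49101605 0.25597301 0.21241957] rad 0.09130023085290732 ang 123.56924346652873 F [-1.2 -1.1  2.7] w 0.02478918031668563
[[[-0.004, 0.049, 0.04], [0, 0, 0]], [[-0.004, 0.097, 0.082], [0, 0, 0]], [[-0.004, 0.139, 0.129], [0, 0, 0]], [[-0.004, 0.176, 0.181], [0, 0, 0]], [[-0.004, 0.208, 0.235], [0, 0, 0]]]
[[[0.0, 0.026, 0.058], [0, 0, 0]], [[0.0, 0.045, 0.118], [0, 0, 0]], [[0.0, 0.059, 0.18], [0, 0, 0]], [[0.0, 0.065, 0.243], [0, 0, 0]], [[0.0, 0.065, 0.306], [0, 0, 0]]]
[[[0.0, -0.007, 0.063], [0, 0, 0]], [[0.0, -0.02, 0.125], [0, 0, 0]], [[0.0, -0.039, 0.185], [0, 0, 0]], [[0.0, -0.065, 0.243], [0, 0, 0]], [[0.0, -0.097, 0.298], [0, 0, 0]]]
turn [0.00017955 0.00138282 0.00181139]
```

Emit:
{"api": "send_rows", "payload": {"plan": [[[-0.002,0.049,0.04],[0,0,0]],[[-0.004,0.097,0.082],[0,0,0]],[[-0.004,0.139,0.129],[0,0,0]],[[-0.004,0.176,0.181],[0,0,0]],[[-0.004,0.208,0.235],[0,0,0]]]}}

```text
time_s: 20.6
tcp_pos: [0.5367, 0.2707, 0.213]
eef_rot: [-49.0, 89.9, -72.5]
contact_force: [-1.3, -0.4, 2.9]
gripper_width: 0.0251
```

Emit:
{"api": "send_rows", "payload": {"plan": [[[0,0.026,0.058],[0,0,0]],[[0,0.045,0.118],[0,0,0]],[[0,0.059,0.18],[0,0,0]],[[0,0.065,0.243],[0,0,0]],[[0,0.065,0.306],[0,0,0]]]}}

```text
time_s: 21.1
tcp_pos: [0.5833, 0.2608, 0.2129]
eef_rot: [-63.0, 89.9, -86.5]
contact_force: [-3.0, -1.3, 2.2]
gripper_width: 0.0251
```

```bash
python3 arc.py .5420 .1797 .0903 6 .213 4
```

```text
21.1 [0.58325696 0.26078507 0.2129438 ] rad 0.09097761086711174 ang 63.03251363122175 F [-3.  -1.3  2.2] w 0.025063890228451992
[[[-0.0, -0.012, 0.062], [0, 0, 0]], [[-0.0, -0.025, 0.124], [0, 0, 0]], [[-0.0, -0.045, 0.184], [0, 0, 0]], [[-0.0, -0.071, 0.241], [0, 0, 0]], [[0.0, -0.103, 0.295], [0, 0, 0]]]
[[[0.0, -0.037, 0.051], [0, 0, 0]], [[0.0, -0.08, 0.097], [0, 0, 0]], [[0.0, -0.127, 0.139], [0, 0, 0]], [[0.0, -0.178, 0.176], [0, 0, 0]], [[0.001, -0.233, 0.207], [0, 0, 0]]]
[[[0.0, -0.058, 0.025], [0, 0, 0]], [[0.0, -0.118, 0.044], [0, 0, 0]], [[0.0, -0.18, 0.057], [0, 0, 0]], [[0.0, -0.242, 0.063], [0, 0, 0]], [[0.001, -0.305, 0.062], [0, 0, 0]]]
[[[0.0, -0.063, -0.007], [0, 0, 0]], [[0.0, -0.124, -0.021], [0, 0, 0]], [[0.0, -0.184, -0.041], [0, 0, 0]], [[0.0, -0.241, -0.067], [0, 0, 0]], [[0.0, -0.296, -0.099], [0, 0, 0]]]
turn [-1.44485055e-06  1.17033685e-03  2.29581465e-03]
```

Emit:
{"api": "send_rows", "payload": {"plan": [[[0,-0.012,0.062],[0,0,0]],[[0,-0.025,0.124],[0,0,0]],[[0,-0.045,0.184],[0,0,0]],[[0,-0.071,0.241],[0,0,0]],[[0,-0.103,0.295],[0,0,0]]]}}

```text
time_s: 21.6
tcp_pos: [0.6184, 0.2286, 0.213]
eef_rot: [-47.0, 89.9, -70.5]
contact_force: [-0.2, 1.2, 2.1]
gripper_width: 0.0247
```

Emit:
{"api": "send_rows", "payload": {"plan": [[[0,-0.037,0.051],[0,0,0]],[[0,-0.08,0.097],[0,0,0]],[[0,-0.127,0.139],[0,0,0]],[[0,-0.178,0.176],[0,0,0]],[[0,-0.233,0.207],[0,0,0]]]}}

```text
time_s: 22.1
tcp_pos: [0.6327, 0.1833, 0.2129]
eef_rot: [-66.6, 89.9, -90.1]
contact_force: [-1.7, 2.1, -0.1]
gripper_width: 0.0245
```

```bash
python3 arc.py .5424 .1795 .09 6 .213 2
```

```text
22.1 [0.63274409 0.18332138 0.21286818] rad 0.09042487038470004 ang 2.4220551761421274 F [-1.7  2.1 -0.1] w 0.024497212623779577
[[[-0.001, -0.059, 0.022], [0, 0, 0]], [[-0.001, -0.119, 0.04], [0, 0, 0]], [[-0.001, -0.181, 0.052], [0, 0, 0]], [[-0.0, -0.243, 0.058], [0, 0, 0]], [[-0.0, -0.306, 0.056], [0, 0, 0]]]
[[[0.0, -0.062, -0.008], [0, 0, 0]], [[0.0, -0.124, -0.022], [0, 0, 0]], [[0.0, -0.183, -0.042], [0, 0, 0]], [[0.0, -0.24, -0.069], [0, 0, 0]], [[0.0, -0.294, -0.101], [0, 0, 0]]]
turn [-0.00020167  0.0007993   0.00184772]
```

Now about 60° more, which is some 33° beyond a full turn, followed by a hold.

Emit:
{"api": "send_rows", "payload": {"plan": [[[0,-0.059,0.022],[0,0,0]],[[0,-0.119,0.04],[0,0,0]],[[0,-0.181,0.052],[0,0,0]],[[0,-0.243,0.058],[0,0,0]],[[0,-0.306,0.056],[0,0,0]]]}}

```text
time_s: 22.6
tcp_pos: [0.622, 0.1372, 0.2131]
eef_rot: [-47.5, 89.9, -71.0]
contact_force: [0.5, 2.0, 0.2]
gripper_width: 0.0248
```

Emit:
{"api": "send_rows", "payload": {"plan": [[[0,-0.062,-0.008],[0,0,0]],[[0,-0.124,-0.022],[0,0,0]],[[0,-0.183,-0.042],[0,0,0]],[[0,-0.22,-0.058],[0,0,0]],[[0,-0.22,-0.058],[0,0,0]]]}}

```text
time_s: 23.1
tcp_pos: [0.6001, 0.11, 0.2133]
eef_rot: [-51.9, 89.9, -75.4]
contact_force: [-0.3, 1.7, 0.2]
gripper_width: 0.0254
```

Emit:
{"api": "send_rows", "payload": {"plan": [[[0,0,0],[0,0,0]],[[0,0,0],[0,0,0]],[[0,0,0],[0,0,0]],[[0,0,0],[0,0,0]],[[0,0,0],[0,0,0]]], "jaw": 0.4}}

```text
time_s: 23.6
tcp_pos: [0.6002, 0.1099, 0.2132]
eef_rot: [-60.4, 89.9, -83.9]
contact_force: [0.1, -0.7, -0.4]
gripper_width: 0.0585
```

Emit:
{"api": "send_rows", "payload": {"plan": [[[-0.04,0,0],[0,0,0]],[[-0.12,0,0],[0,0,0]],[[-0.24,0,0],[0,0,0]],[[-0.4,0,0],[0,0,0]],[[-0.55,0,0],[0,0,0]]]}}

```text
time_s: 24.1
tcp_pos: [0.6004, 0.11, 0.2979]
eef_rot: [-24.6, 89.9, -48.1]
contact_force: [0.1, -0.0, 0.1]
gripper_width: 0.0615
```

Run:
```python
from h import *
s,t,M=tool();print(s["time_s"],t,s["contact_force"],s["gripper_width"])
B=np.array([.542,.1795])
for n in("wrist","top","scene"):
    p=r.capture(n);P=cloud(p);Z=P[...,2];d=np.hypot(P[...,0]-B[0],P[...,1]-B[1])
    m=(d<.014)&(Z>.195)&(Z<.225);print(n,"hub",m.sum(),P[m].mean(0) if m.any() else 0,np.median(Z[m]) if m.any() else 0)
    m=(abs(d-.09)<.03)&(Z>.2085)&(Z<.222);print("knob",m.sum(),P[m].mean(0) if m.any() else 0)
    if n=="scene": cv2.imwrite("pics/s5.png",p["color"][...,::-1])
```

```text
24.1 [0.60040749 0.11001404 0.29786029] [ 0.07946157 -0.02705442  0.12380264] 0.061451834902395024
wrist hub 1658 [0.54190119 0.17955775 0.21112005] 0.21110705360857387
knob 871 [0.60120917 0.11043186 0.21105507]
top hub 130 [0.54188849 0.17932554 0.21034964] 0.21039381944716706
knob 26 [0.59594957 0.11717124 0.21148742]
scene hub 42 [0.54292254 0.1782113  0.21074574] 0.21173667320616663
knob 37 [0.60029934 0.10500016 0.21149664]
```

View pics/s5.png

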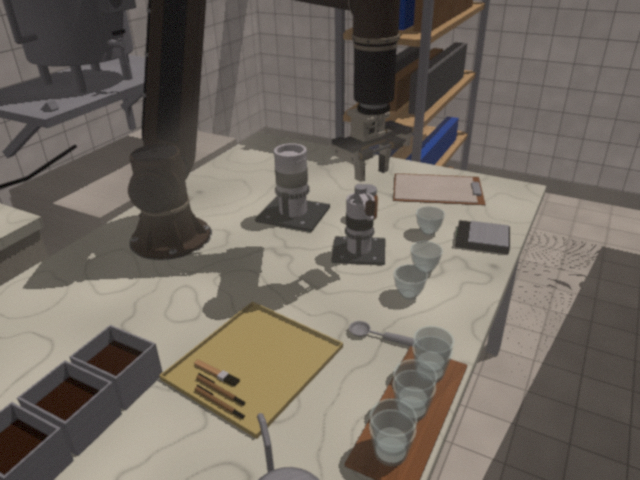

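The final view shows the crank home on the small grinder with the knob at about (371,205). The gripper is clear above it, and the brush, pens, glasses, jar and spoon are where they were.

```bash
python3 -c "
from plant import r
print(r.close_job())"
```

```text
the job is handed in; nothing more can be done
None
```

The crank is on the smaller grinder's spindle, home and turned clockwise past one full turn. The job was handed in at about 24 s; no verdict is reported.

- **Fitting:** I took the crank from the tray and set its angle from the one visible edge of the square. It went down with no force on the way and touched the seat at the expected height with about 9 N of press.
- **Turning:** By the knob it went round about 385° measured at the gripper. Allowing for up to 8° of play in the socket, the spindle turned at least 377°. The force readings, taken between moves, were mostly 2–5 N and once about 8–9 N.
- **Last checks:** The hub and knob tops were at the same height after turning as before. They read about 1–2 mm high, which is roughly what the cameras read on other known heights. The gripper touches nothing, and the other objects looked unmoved in the final picture.
- **Disagreement:** The cameras differed by 2–3 mm on positions, and the gripper's path ran up to 2 mm outside the nominal circle on the far side. I moved the assumed centre by about 1 mm to correct for it.

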